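# Touch off an L-shaped casting at three pads

### The arm

A 7-joint arm with a two-finger parallel gripper is mounted at the origin on the work surface. World frame = base frame: x ahead of the robot, y to its left, z up, the work surface at z = 0. Lengths are in m, angles in degrees, forces in N, time in s.
With the tool pointing down it reaches from about 0.4 to 0.85 m from the base axis. Payload 6.9 kg.
Tool frame: the origin (TCP) lies at the very end of the fingers, on their centre line; the grasp point (between the pads) lies 19 mm behind it; z points along the fingers, y is the direction in which the jaws open and shut (so a half turn about z gives the same grasp; the last joint's range is limited). The gripper opens to 85 mm and grips with 20 to 120 N. Pads are 22 mm wide; open, the fingers measure 114 mm over their backs; the gripper's body (76 mm by 85 mm) begins 54 mm behind the grasp point. The pads swing forward as they close: fully open they stand 13 mm farther back than shut.
Start: joints at [-62.366, 29.078, -13.613, 85.955, 7.202, 65.827, -8.869], TCP at [0.23, 0.581, 0.231] pointing down, gripper open.
Joint ranges: [-176.47, 176.47], [-13.61, 117.27], [-81.72, 77.17], [0.22, 143.17], [-87.28, 267.28], [10, 112.55], [-165.47, 165.47]. Speed limits (degrees/s): [136.94, 136.94, 180, 180, 180, 180, 180].

### API

Orientations are given as [roll, pitch, yaw] about the fixed x, y, z axes, in that order (R = Rz(yaw) Ry(pitch) Rx(roll)).
In Python, from cell import robot gives the robot as it stands. Calls block until the motion is done:
- robot.reach(position, orientation): joint-space move of the TCP to a pose.
- robot.servo_line(position, max_speed=0.15, ori=None): straight line of the TCP; ori=None keeps the orientation; max_speed is the mean speed in m/s.
- robot.goto_joints(angles): joint-space move.
- robot.open() and robot.close_gripper(squeeze=None): open the fingers fully, or close them until they stop; squeeze is the grip in N (None keeps the last).
- robot.wait(seconds).
- robot.solve_ik(position, orientation): joint angles nearest the present ones, or None.
- robot.grab_frame(name): name is "side" or "top"; returns (picture, depth): 400x640x3 uint8, red, green, blue; 400x640 float32, m along the optical axis (not along the pixel's ray), 0 where there is no reading.
- robot.calibration(name): a dict with "fx", "fy", "cx", "cy" (pixels), "rvec" (rotation vector, rad) and "tvec" (3), from world to camera coordinates, as OpenCV has them. Camera axes: x right, y down, z forward; pixel columns grow to the right and rows downward; lengths in m; the calibration is good to about 2 mm. A picture is of the moment at which its call begins. calibration takes no time and is no camera call.
A pose or a line that the arm cannot do raises robot.MotionError and nothing moves.
- robot.job_done(): hands the job in, once; it reports no verdict.
Readings, each from a call of its own:
- robot.current_clock(): time.
- robot.current_joint_positions(): joint angles.
- robot.current_joint_vel(): joint speeds.
- robot.current_tau(): joint torques, N m.
- robot.current_tcp_pos(): TCP position.
- robot.current_tool_rot(): TCP orientation.
- robot.current_force(): force on the tool from outside, world axes, zero at the start.
- robot.current_ft_torque(): the same for the moment, N m.
- robot.current_grip_width(): opening from 0.0 (shut) to 1.0 (fully open).
Only numpy, scipy, OpenCV 4.12 (cv2) and the standard library are available. Lean on these libraries where they do the work, as an engineer would, in place of code of your own. Each camera call takes 0.05 s, during which the arm holds its last target. There are 200 camera calls.

### The job

Before marking out, locate the L-shaped brass casting on the round steel plate by touching its three raised steel pads from above with the closed fingertips: first the one at the corner, then the one at the end of the long arm, then the one at the end of the short arm. Touch each one gently, near its middle, without shoving the casting out of place, then back off clear. Do not touch the straight bar casting nearby, which has similar pads.

Things in the scene. Friction and masses are not known exactly. Their poses are not given: they have to be found in the camera images.
- pad_corner: Round steel pad, rigid, 24 mm across, flat top 8 mm above the arm and 44 mm above the bench, at the corner of a loose L-shaped brass casting (arms 142 and 102 mm long outside, 32 mm wide, 16 mm thick, 0.8 kg) lying flat on a fixed round steel plate 210 mm across, 20 mm high. Origin: centre of the pad's top; z up, x along the long arm, y along the short arm, both away from the corner.
- pad_long: Identical pad at the end of the casting's long arm, 110 mm from the corner pad. Origin: centre of its flat top.
- pad_short: Identical pad at the end of the casting's short arm, 70 mm from the corner pad. Origin: centre of its flat top.
- bar_casting: Bystander, not to be touched: a loose straight brass bar 145 x 32 x 16 mm lying on the bench, with three such steel pads in a row (24 mm high over all). Origin: centre of its underside; x along the bar, z up. A low brass disc (84 mm), a cup 75 mm high and a steel ring mandrel also lie about.
Not all that is in view belongs to the job. What is shaped like the part that bears pad_corner but black, pink or turquoise is not meant.

How it is judged:
By the outcome, as a careful person would: the job done as asked, in the order asked, and still so for the second after the job is handed in, with the robot touching nothing.
It also fails if it takes over 38 s, if anything falls off the work surface, if the arm or the gripper's body presses on something with over 40 N, if the wrist force passes 120 N, or if a joint passes its speed limit or range.

## Working session

There is one attempt and no reset: what is moved stays moved. The work goes in short steps, each a Python script; the robot and the scene stay as the last script left them, time stands still between calls to the robot, and variables do not carry over. Pictures are saved under pics/ and viewed, about 8 in all and at most 12, crops included, and the job is handed in when it is done.

```bash
mkdir -p pics; cat > h.py <<'E'
import numpy as np, cv2
from cell import robot
def cal(n):
    c=robot.calibration(n);R,_=cv2.Rodrigues(np.array(c["rvec"],float));return c,R,np.array(c["tvec"],float).ravel()
def ray(n,u,v,z):
    c,R,t=cal(n);d=R.T@np.array([(u-c["cx"])/c["fx"],(v-c["cy"])/c["fy"],1]);o=-R.T@t
    return o+d*(z-o[2])/d[2]
def pt(n,u,v,dep):
    c,R,t=cal(n);return R.T@(np.array([(u-c["cx"])/c["fx"],(v-c["cy"])/c["fy"],1])*dep-t)
def proj(n,p):
    c,R,t=cal(n);q=R@np.array(p)+t;return c["fx"]*q[0]/q[2]+c["cx"],c["fy"]*q[1]/q[2]+c["cy"]
E
python3 - <<'E'
from h import *
for n in("top","side"):
    im,d=robot.grab_frame(n);cv2.imwrite(f"pics/{n}0.png",im[:,:,::-1]);np.savez(f"pics/{n}0.npz",im=im,d=d)
    c,R,t=cal(n);print(n,-R.T@t,c["fx"])
print(robot.current_clock())
E
```

```text
top [0.50232126 0.02352723 1.08471079] 382.643229681545
side [ 0.24371547 -0.71084766  0.57394466] 377.0808922727122
0.1
```

View pics/top0.png

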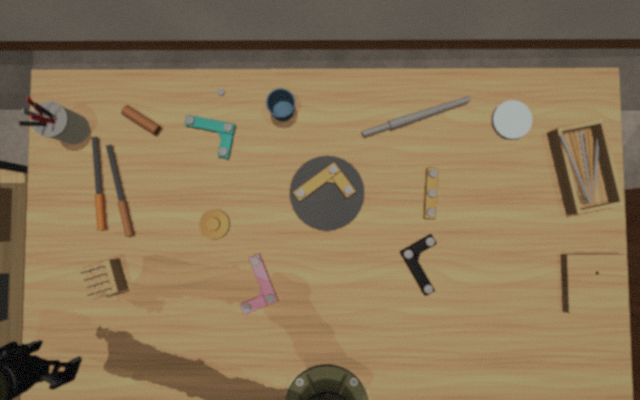

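View pics/side0.png

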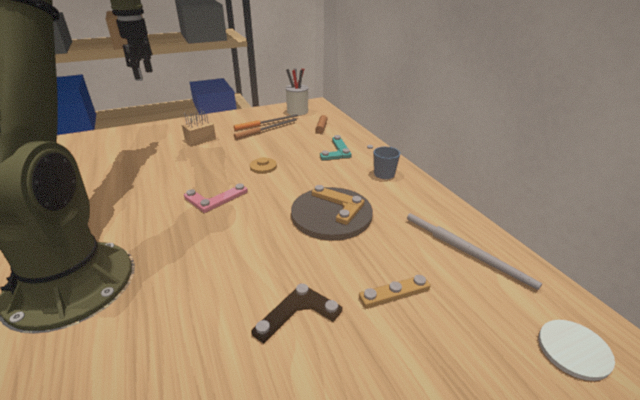

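The top view shows the brass L on the plate: corner pad about (334,169), long end (299,196), short end (349,190). The bar is at (431,193). I'll measure the pads more closely.

```bash
cat > m.py <<'E'
from h import *
def pads(n,im,box,scale,smax=70,vmin=110):
    x0,y0,x1,y1=box;cr=cv2.resize(im[y0:y1,x0:x1],None,fx=scale,fy=scale,interpolation=cv2.INTER_CUBIC)
    hsv=cv2.cvtColor(cr,cv2.COLOR_RGB2HSV)
    m=((hsv[...,1]<smax)&(hsv[...,2]>vmin)).astype(np.uint8)
    k,l,s,c=cv2.connectedComponentsWithStats(m);vis=cr[:,:,::-1].copy();out=[]
    for i in range(1,k):
        if s[i,4]<15*scale: continue
        u,v=(c[i]+.5)/scale-.5+np.array([x0,y0]);p=ray(n,u,v,.044);out.append(p)
        print(n,s[i,4]/scale**2,np.round([u,v],1),np.round(p,4))
    vis[cv2.morphologyEx(m,cv2.MORPH_GRADIENT,np.ones((3,3)))>0]=(0,0,255)
    return vis,out
E
python3 - <<'E'
from m import *
V=[]
for n,b in(("top",(285,150,370,235)),("side",(285,175,380,240))):
    f=np.load(f"pics/{n}0.npz");v,o=pads(n,f["im"],b,6);V.append(cv2.resize(v,(390,390)))
    for i in range(len(o)):
        for j in range(i):print(i,j,np.linalg.norm(o[i]-o[j]))
cv2.imwrite("pics/crop1.png",np.hstack(V))
f=np.load("pics/top0.npz")["d"]
for u,v in((334,168),(299,195),(349,190),(320,215)):print(pt("top",u,v,f[v,u]))
E
```

```text
top 58.611111111111114 [332.6 168.8] [ 0.6552 -0.018   0.044 ]
top 59.94444444444444 [347.9 189.3] [ 0.5989 -0.0596  0.044 ]
top 59.69444444444444 [300.2 192.6] [0.5903 0.0707 0.044 ]
1 0 0.07002026933426543
2 0 0.1098945805079898
2 1 0.1305846289679278
side 42.97222222222222 [318.9 187.3] [0.59   0.0657 0.044 ]
side 18.61111111111111 [348.9 191.8] [0.6524 0.0134 0.044 ]
side 13.944444444444445 [298.3 199.3] [0.519  0.0342 0.044 ]
side 58.97222222222222 [355.9 197.7] [ 0.6558 -0.0185  0.044 ]
side 2.6666666666666665 [303.7 197.2] [0.5352 0.0377 0.044 ]
side 3.388888888888889 [301.3 201.2] [0.5227 0.0229 0.044 ]
side 2.6666666666666665 [315.1 202.1] [0.5529 0.0054 0.044 ]
side 6.444444444444445 [370.5 208.5] [ 0.6656 -0.0748  0.044 ]
side 58.94444444444444 [343.4 212.2] [ 0.5979 -0.0617  0.044 ]
side 2.7777777777777777 [294.9 217.6] [ 0.4833 -0.0349  0.044 ]
1 0 0.08139730041634663
2 0 0.07767932445724554
2 1 0.13498929222328793
3 0 0.10688838811535287
3 1 0.03215428333800183
3 2 0.14658225004553854
4 0 0.06151401404526033
4 1 0.11963854732637791
4 2 0.016606275581304827
4 3 0.1330114
[... 291 characters left out ...]
47285322
7 1 0.08918793390397389
7 2 0.18266193950362788
7 3 0.05708084155368793
7 4 0.17218048218581453
7 5 0.17306291329516202
7 6 0.13825267487246706
8 0 0.12769429958065542
8 1 0.09285068073743402
8 2 0.1241940555980851
8 3 0.07222775311754717
8 4 0.11752482832799932
8 5 0.11319662270147325
8 6 0.08076480968438457
8 7 0.06896791249978412
9 0 0.1466494635263614
9 1 0.1758456365913233
9 2 0.07777126184114205
9 3 0.17322942356642573
9 4 0.08925985227320181
9 5 0.0700363488825666
9 6 0.080458058776829
9 7 0.18659837573543456
9 8 0.11766510247394531
[ 0.65785255 -0.0219995   0.04157729]
[0.58350024 0.07377858 0.0458345 ]
[ 0.59704413 -0.06258651  0.04361655]
[0.52961821 0.01657511 0.0187768 ]
```

View pics/crop1.png

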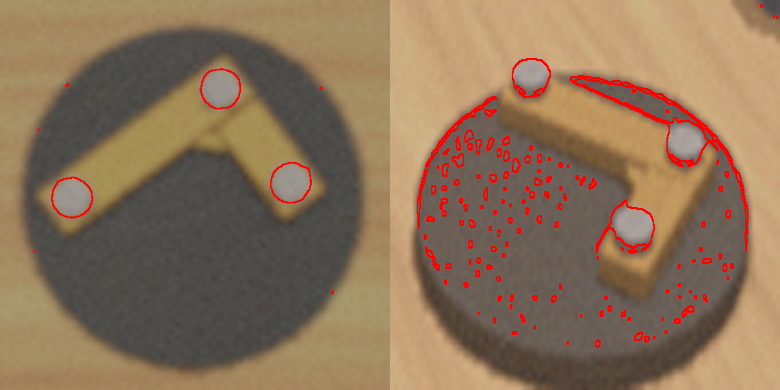

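Only the top and side views of the three true pads matter here. The top view gives spacings of 70.0, 109.9 and 130.6 mm against the expected 70, 110 and 130.4. The side view agrees to about 2–5 mm, but its blobs include the pad walls, so I'll use the top view. Next I close the gripper and approach above the corner pad.

```bash
python3 - <<'E'
from h import *
print(robot.current_tool_rot())
robot.close_gripper(); print(robot.current_clock(),robot.current_grip_width())
for yaw in(0,90,-90,180):
    q=robot.solve_ik([.6552,-.018,.09],[180,0,yaw]);print(yaw,None if q is None else np.round(q))
robot.reach([.6552,-.018,.10],[180,0,float(np.array(robot.current_tool_rot())[2])])
print(robot.current_clock(),robot.current_tcp_pos(),robot.current_tool_rot(),robot.current_force())
im,d=robot.grab_frame("side");cv2.imwrite("pics/side1.png",cv2.resize(im[120:250,260:420,::-1],None,fx=4,fy=4))
E
```

```text
[-1.79911102e+02  1.52332394e-03  1.58409730e+02]
0.8667 0.001784791970576726
0 [-19.  43.  33.  91. -28.  54. -66.]
90 [-10.  40.  16.  91. -13.  51.  11.]
-90 [ 19.  42. -34.  91.  27.  55. 156.]
180 [ 5. 39. -9. 91.  8. 51. 83.]
3.5083 [ 0.65534144 -0.01639761  0.10019772] [1.79951304e+02 2.74044838e-03 1.58522107e+02] [ 0.32295031 -0.475897    0.38122232]
```

View pics/side1.png

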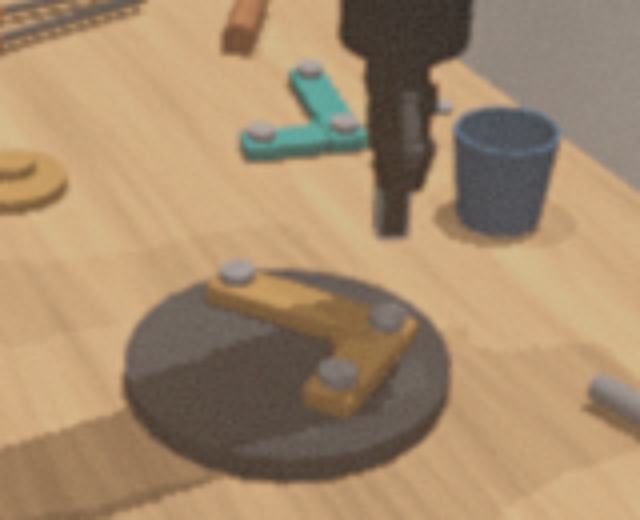

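The side view shows the closed fingers directly above the corner pad, with the casting undisturbed. I'll descend with force watching.

```bash
cat > t.py <<'E'
from h import *
def touch(x,y,zmin=.039):
    robot.servo_line([x,y,.054],.06); robot.wait(.2)
    f0=np.mean([robot.current_force() for _ in range(5)],axis=0); z=.049; hit=False
    robot.servo_line([x,y,z],.03)
    while z>zmin:
        f=np.array(robot.current_force())-f0
        if f[2]>1.5: hit=True;break
        z-=.0007; robot.servo_line([x,y,z],.02)
    print("hit",hit,"z",round(z,4),np.round(robot.current_tcp_pos(),4),"F",np.round(f,2),"base",np.round(f0,2),robot.current_clock())
    robot.servo_line([x,y,.085],.08)
    print(robot.current_clock(),np.round(np.array(robot.current_force())-f0,2))
    return hit
E
python3 -c "
from t import *
touch(.6552,-.018)"
```

```text
hit True z 0.0434 [ 0.6553 -0.018   0.0442] F [-2.88  0.07  5.55] base [0.57 0.29 0.58] 6.9917
7.6583 [-1.22 -0.36 -1.85]
```

```bash
python3 - <<'E'
from t import *
from m import pads
robot.servo_line([.5903,.0707,.085],.1)
n="top";im,d=robot.grab_frame(n);v,o=pads(n,im,(285,150,370,235),6)
n="side";im,d=robot.grab_frame(n);v2,o=pads(n,im,(285,175,380,240),6,40,150)
cv2.imwrite("pics/c2.png",np.hstack([cv2.resize(v,(390,390)),cv2.resize(v2,(390,390))]))
print(robot.current_tcp_pos(),robot.current_clock())
E
```

```text
top 55.05555555555556 [332.6 168.9] [ 0.6551 -0.018   0.044 ]
top 56.72222222222222 [347.9 189.4] [ 0.5987 -0.0596  0.044 ]
side 25.61111111111111 [356.5 198. ] [ 0.6564 -0.0203  0.044 ]
side 30.25 [344.  211.9] [ 0.5997 -0.0615  0.044 ]
[0.5906624  0.06988824 0.08491439] 9.0083
```

View pics/c2.png

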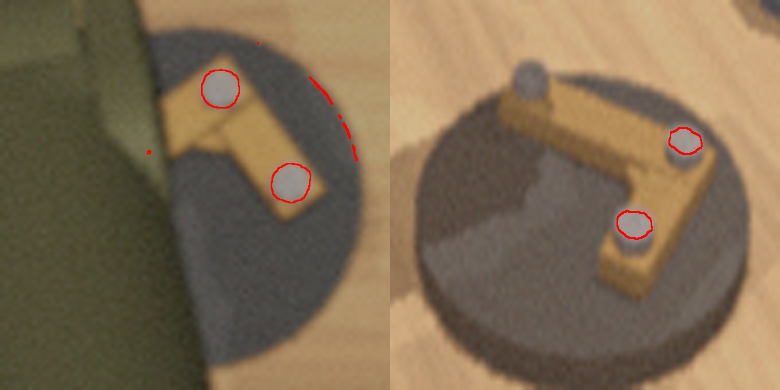

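The casting did not move: the top view repeats to within 0.2 mm. Next are the long-arm pad and the short-arm pad.

```bash
python3 - <<'E'
from t import *
from m import pads
if touch(.5903,.0707):
    robot.servo_line([.5988,-.0596,.085],.1)
    n="top";im,d=robot.grab_frame(n);v,o=pads(n,im,(285,150,370,235),6)
    if touch(.5988,-.0596):
        robot.servo_line([.5988,-.0596,.2],.12)
        print(robot.current_clock())
        robot.reach([.45,.25,.25],robot.current_tool_rot())
        robot.wait(.3)
        im,d=robot.grab_frame(n);v,o=pads(n,im,(285,150,370,235),6)
        cv2.imwrite("pics/top3.png",im[:,:,::-1]);print(robot.current_clock(),robot.current_force())
E
```

```text
hit True z 0.0434 [0.5904 0.0707 0.0441] F [-1.6  -0.94  7.95] base [0.08 0.48 0.03] 12.1917
12.8583 [-0.6  -0.57 -0.61]
top 43.0 [332.2 168.1] [ 0.6572 -0.0171  0.044 ]
top 58.97222222222222 [300.2 192.6] [0.5902 0.0706 0.044 ]
hit True z 0.0434 [ 0.5989 -0.0596  0.0441] F [-2.64  0.33  6.88] base [ 0.66 -0.3   0.21] 17.55
18.2167 [-1.21  0.88 -0.14]
19.325
top 59.55555555555556 [332.6 168.8] [ 0.6552 -0.0181  0.044 ]
top 61.083333333333336 [347.9 189.4] [ 0.5987 -0.0596  0.044 ]
top 62.111111111111114 [300.2 192.6] [0.5903 0.0706 0.044 ]
20.9833 [ 0.03578442 -1.04656374 -0.09836249]
```

All three pads were touched and the casting's pads are unmoved to 0.2 mm. The robot is clear.

```bash
python3 -c "
from h import *
robot.job_done();print(robot.current_clock())"
```

```text
the job is handed in; nothing more can be done
the job is handed in; nothing more can be done
```

I touched the three pads on the brass L with the closed fingertips in the order asked (corner, long arm, short arm), then backed off clear and handed the job in. The clock read about 21 s of the 38 s allowed.

| Pad | Fingertip height at contact | Upward force when contact was detected |
|---|---|---|
| Corner | 44.2 mm | 5.6 N |
| Long arm | 44.1 mm | 8.0 N |
| Short arm | 44.1 mm | 6.9 N |

- **Position:** the pad centres measured from the top camera were 70.0, 109.9 and 130.6 mm apart, against 70, 110 and 130.4 expected. The contact heights match the 44 mm given.
- **Casting not shoved:** a top picture taken after backing off shows all three pads within 0.2 mm of where they started.
- **Bar casting:** the arm never went near it, but I did not measure its position again at the end.
- **Disagreements:** side-camera pad positions differed from the top camera's by about 2 mm, up to 5 mm for the long-arm pad. Those side-camera outlines included the pad walls or only part of the tops, so I used the top view. One top-view reading of the corner pad was 2 mm off, probably because the gripper partly hid it; the final reading was normal.

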